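# Load the test fixture and hold the probe slide at the mark

### The job

Take the wide circuit card with the grip bar out of the rack, slide it edgewise down into the slot of the test fixture until it is fully seated (lower it, do not drop it), and let go of it. Only then pull the fixture's spring-return probe slide out by its handle until its pointer stands opposite the middle of the mark clip, and finish while still holding the handle there with the gripper, so that the slide stays still at the mark. Leave the other cards and everything else on the bench where they are.

Things in the scene. Friction and masses are not known exactly. Their poses are not given: they have to be found in the camera images.
- card: The wide circuit card: green plate 90 (x) x 4 (y) x 80 mm (z, up) standing on edge in one of the rack's slots, 120 g. Along its top edge runs a black grip bar 70 (x) x 12 (y) x 14 mm (z), flush with the top. Origin: middle of its lower edge; x runs along the plate, z up. It may go into the fixture either way round
- card_bar (a point): Centre of the card's grip bar, 73 mm above the card's lower edge; axes as the card's
- rack: Grey card rack, 125 (x) x 180 (y) x 36 mm high, with three upright open-topped slots along its x, 60 mm apart in y, slot floor 12 mm above the bench, 24 mm deep, 6.5 mm wide. Fixed. Origin: centre of its underside
- fixture: Black test fixture, fixed to the bench; base 160 (x, from -70 to +90) x 150 (y) x 15 mm. On its +y side it has the grey-walled card slot, on its -y side the probe slide on a rail, with the handle towards -x (roughly towards the robot). Origin: on the bench, in the middle of the width
- slot_floor (a point): Centre of the floor of the fixture's card slot, 20 mm above the bench. The slot runs along x, is 98 mm long, 7 mm wide and 30 mm deep, open at the top, with a flared lead-in round the mouth whose rim is 60 mm above the bench and about 20 mm wide. When the card is fully seated its lower edge rests on this floor. Axes as the fixture's
- slide (a joint): Probe slide travel in m: 0 = home (sprung shut), grows as the handle is pulled along the fixture's -x, stops at 0.075. The return spring pulls with 6 N at home plus 120 N per m of travel (12 N at 0.05); it slides home when let go
- handle (a point): Grip point on the slide's aluminium handle, an upright block 14 (x) x 44 (y) x 40 mm (z); its top lies 17 mm above this point, which is 73 mm above the bench; a 10 mm rod joins its +x face to the carriage, the rod's top 51 mm above the bench. Free space 60 mm behind (+x) the handle above the rod. Axes as the fixture's
- pointer (a point): Tip of the slide's steel pointer (4 mm wide), sticking out on the -y side of the carriage, 56 mm above the bench; moves with the slide. Axes as the fixture's
- mark: Aluminium mark clip on the scale rail on the fixture's -y side: block 14 (x) x 10 (y) x 30 mm, its top 62 mm above the bench. Fixed, but set elsewhere each run, 30 to 55 mm from the pointer's home towards -x. The slide is at the mark when the pointer's tip has this origin's x, in the fixture's axes. Origin: middle of the block's underside; axes as the fixture's
- small_card_a: small plain circuit card, 55 x 4 x 55 mm, no grip bar, standing in a rack slot; origin mid-underside. Leave it alone
- small_card_b: small plain circuit card, 55 x 4 x 65 mm, no grip bar, standing in a rack slot; origin mid-underside. Leave it alone
- tape: roll of tape lying flat, 64 mm across, 18 mm high; bystander
- jar: small glass jar with black cap, 52 mm across, 60 mm high; bystander
- screwdriver: screwdriver, about 180 mm long, lying on the bench; bystander
- tray: black divided parts tray, 120 x 100 x 30 mm; bystander
- heatsink: finned aluminium heat sink, 40 x 40 x 25 mm; bystander
- flux: white plastic bottle, 44 mm across, 90 mm high; bystander

How it is judged:
On the way, in this order (a step that is already met when the one before it is completed fails the run):
1. the card is fully seated in the fixture's slot and let go of, the slide still home (horizontal distance between card and slot_floor below 0.008 m and z of card in the frame of slot_floor between -0.003 and 0.004 m and angle between the x axis of card and the x axis of slot_floor, either way round below 0.07 rad and angle between card's own z axis and vertical below 0.14 rad and contact force between the fingers and card below 0.1 N and value of joint slide below 0.012 m), for 0.2 s.
2. the slide is pulled to the mark by the gripper (x of pointer in the frame of mark between -0.007 and 0.007 m and contact force between the fingers and slide above 3 N), for 0.2 s.
At the end, for the whole second after the job is handed in: Card let go of and seated in the slot: lower edge within 4 mm of the floor, 8 mm of centre, 0.07 rad in line, tilt under 0.14 rad. Pointer within 7 mm of the middle of the mark clip, slide still (under 10 mm/s), not bearing on the card, the fingers pressing on it with over 3 N (all of step 2 and horizontal distance between card and slot_floor below 0.008 m and z of card in the frame of slot_floor between -0.003 and 0.004 m and angle between the x axis of card and the x axis of slot_floor, either way round below 0.07 rad and angle between card's own z axis and vertical below 0.14 rad and contact force between the fingers and card below 0.1 N and velocity of joint slide between -0.01 and 0.01 m/s and contact force between card and slide below 0.2 N); the arm keeps its last pose, push and grip.
It fails at once if the slide is pulled out (over 15 mm) while the card is not seated in the slot (value of joint slide above 0.015 m and not (horizontal distance between card and slot_floor below 0.008 m and z of card in the frame of slot_floor between -0.003 and 0.004 m and angle between the x axis of card and the x axis of slot_floor, either way round below 0.07 rad and angle between card's own z axis and vertical below 0.14 rad)).
It fails at once if the card is dropped (falls free from more than 30 mm above a slot floor) (contact force between anything else and card below 0.05 N and height (world z) of card above 0.05 m and linear speed of card above 0.25 m/s).
It fails at once if another card or thing on the bench is moved by more than 30 mm (distance of any of small_card_a, small_card_b, tape, jar, screwdriver, tray, heatsink, flux from where it was at the start of the episode above 0.03 m).
It also fails if it takes over 54 s, if anything falls off the work surface, if the arm or the gripper's body presses on something with over 40 N, if the wrist force passes 120 N, or if a joint passes its speed limit or range.

### The arm

A 6-joint arm with a two-finger parallel gripper is mounted at the origin on the work surface. World frame = base frame: x ahead of the robot, y to its left, z up, the work surface at z = 0. Lengths are in m, angles in rad, forces in N, time in s.
With the tool pointing down it reaches from about 0.275 to 0.825 m from the base axis. Payload 5.2 kg.
Tool frame: the origin (TCP) lies at the very end of the fingers, on their centre line; the grasp point (between the pads) lies 19 mm behind it (bot.pinch_z is the distance from the TCP to the grasp point, in m); z points along the fingers, y is the line along which they close (so a half turn about z gives the same grasp; the last joint's range is limited). The gripper opens to 93 mm and grips with 3 to 60 N. Pads are 15 mm wide; open, the fingers measure 128 mm over their backs; the gripper's body (75 mm by 188 mm) begins 65 mm behind the grasp point.
Start: joints at [-1.55, 0.259, 1.535, -0, 1.348, -0.203], TCP at [0.122, -0.536, 0.219] pointing down, gripper open.
Joint ranges: [-3.14, 3.14], [-0.91, 2.08], [0.19, 2.58], [-1.22, 4.36], [0.22, 2.71], [-3.12, 3.12]. Speed limits (rad/s): [2.57, 2.57, 3.14, 3.14, 3.14, 3.14].

### API

Orientations are given as [roll, pitch, yaw] about the fixed x, y, z axes, in that order (R = Rz(yaw) Ry(pitch) Rx(roll)).
In Python, from station import bot gives the robot as it stands. The module is installed in compiled form; this text tells all that it offers. Calls block until the motion is done:
- bot.move_ptp(position, orientation): joint-space move of the TCP to a pose.
- bot.movel(position, v=0.15, frame=None, until_force=None): straight line of the TCP; frame=None keeps the orientation; v is the mean speed in m/s. With until_force (N) it stops when the force on the tool has changed by that much, and returns True; else False.
- bot.movej(angles): joint-space move.
- bot.set_gripper(opening): finger opening in m; the grip force is fixed at half the most; returns when the fingers have stopped.
- bot.sleep(seconds).
- bot.solve_ik(position, orientation): joint angles nearest the present ones, or None.
- bot.observe(): the state.
- bot.snapshot(name): name is "scene" or "side" or "wrist"; returns a dict with "img" (480x640x3 uint8, blue, green, red), "fx", "fy", "cx", "cy" (pixels), "cam_to_world" (4x4, takes a point from camera to world coordinates); the wrist camera has in their place "T_tool_cam" (4x4, takes a point from camera to tool coordinates, whose origin is the TCP and whose axes are the flange's). Camera axes: x right, y up, looking along -z (the intrinsics and any distortion apply to the point x, -y, -z); pixel columns grow to the right and rows downward; lengths in m; the calibration is good to about 2 mm. A picture is of the moment at which its call begins: read the wrist's pose just before it. There is no depth.
A pose or a line that the arm cannot do raises bot.IKError and nothing moves.
- bot.sign_off(): hands the job in; it is judged then, once.
Trained networks look in a picture, given as the dict that the camera call returned (one of the last four; its "shot" number tells which), for a name from the list of things; names that differ only in an ending like _2 or _b are one class to them, and where a whole thing is asked for, a point or a joint stands for the part that bears it (a point fixed in the world has none). Each returns a list of dicts, best first, with "score" (0 to 1); they miss things now and then, are a little off and sometimes report something else, mostly with a low value. They report only what shows in the picture. A call takes as long as a camera call.
- bot.recognise(label, picture): "extent" ([left, top, width, height] in pixels, round what is visible of it).
- bot.masks_of(label, picture): "mask" (480x640 bool, what is visible of it) and "extent" ([left, top, width, height] in pixels, round what is visible of it).
The state is a dict: "time_s": time; "joint_pos": joint angles; "joint_velocities": joint speeds; "joint_efforts": joint torques, N m; "position": TCP position; "orientation": TCP orientation; "wrist_force": force on the tool from outside, world axes, zero at the start; "torque": the same for the moment, N m; "grip_width": finger opening in m; "finger_force": force on a finger pad.
Only numpy, scipy, OpenCV 4.12 (cv2) and the standard library are available. Lean on these libraries where they do the work, as an engineer would, in place of code of your own. Each camera call takes 0.05 s, during which the arm holds its last target. There are 200 camera calls.

## Working session

There is one attempt and no reset: what is moved stays moved. The work goes in short steps, each a Python script; the robot and the scene stay as the last script left them, time stands still between calls to the robot, and variables do not carry over. Pictures are saved under pics/ and viewed, at most 10 in all, crops included, and the job is handed in when it is done.

```bash
mkdir -p pics; python3 - <<'E'
from station import bot
import cv2,numpy as np,pickle
o=bot.observe();print(o)
for n in("scene","side"):
    p=bot.snapshot(n);cv2.imwrite(f"pics/{n}0.png",p["img"]);pickle.dump(p,open(n+".pkl","wb"))
    print(n,p["fx"],p["fy"],p["cx"],p["cy"],[k for k in p if k!="img"]);print(np.round(p["cam_to_world"],3))
    for l in("card","card_bar","rack","fixture","slide","handle","pointer","mark","small_card_a"):
        for d in bot.masks_of(l,p)[:2]:
            ys,xs=np.nonzero(d["mask"]);print(l,round(d["score"],2),np.round(d["extent"]),round(xs.mean()),round(ys.mean()))
E
```

```text
{'time_s': 0.0, 'joint_pos': array([-1.54980504e+00,  2.59318286e-01,  1.53610620e+00, -7.94986649e-05,
        1.34796952e+00, -2.02791722e-01]), 'joint_velocities': array([ 0.0013987 , -0.00024038,  0.00108056, -0.00164874, -0.00017025,
        0.00148772]), 'joint_efforts': array([ 8.29318105e-04, -4.37305534e+01, -2.84002662e+01,  7.19644013e-02,
        4.13154834e-02, -1.33855119e-04]), 'position': array([ 0.12204303, -0.53571822,  0.21782172]), 'orientation': array([-3.13981261e+00, -2.86886357e-04,  2.23800390e-01]), 'wrist_force': array([-0.52189042, -0.25370183, -0.69176574]), 'torque': array([-0.00285148,  0.0212821 ,  0.01406934]), 'finger_force': 0.0, 'grip_width': 0.09314607295395742}
scene 535.2853431295549 535.2853431295549 320.39547122759467 238.51262855139734 ['fx', 'fy', 'cx', 'cy', 'cam_to_world', 'shot']
[[ 0.291 -0.528  0.798  1.627]
 [ 0.956  0.18  -0.229 -0.333]
 [-0.023  0.83   0.558  0.798]
 [ 0.     0.     0.     1.   ]]
card 0.6 [379. 191.  17.  32.] 388 206
card_bar 0.79 [379. 192.  19.  30.] 388 207
card_bar 0.42 [240. 223.  48.  52.] 258 252
rack 0.68 [
[... 524 characters left out ...]
1573274063 ['fx', 'fy', 'cx', 'cy', 'cam_to_world', 'shot']
[[-0.907  0.328 -0.264  0.273]
 [-0.421 -0.687  0.593  0.641]
 [ 0.013  0.649  0.761  0.954]
 [ 0.     0.     0.     1.   ]]
card 0.67 [282. 323.  51.  35.] 306 340
card_bar 0.81 [279. 324.  54.  34.] 306 340
card_bar 0.29 [241. 333. 100. 114.] 291 393
rack 0.81 [243. 332. 100. 117.] 292 393
fixture 0.91 [276. 171.  99.  78.] 322 209
fixture 0.65 [241. 332. 102. 116.] 292 393
slide 0.91 [302. 176.  78.  30.] 340 189
handle 0.64 [307. 178.  67.  24.] 339 189
pointer 0.59 [306. 171.  72.  36.] 340 188
mark 0.62 [345. 177.   8.   9.] 348 180
small_card_a 0.73 [279. 367.  29.  16.] 293 373
small_card_a 0.68 [264. 396.  33.  21.] 279 406
```

View pics/scene0.png

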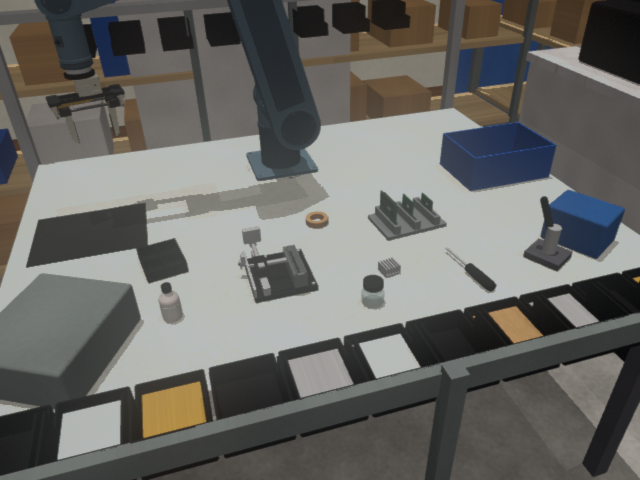

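View pics/side0.png

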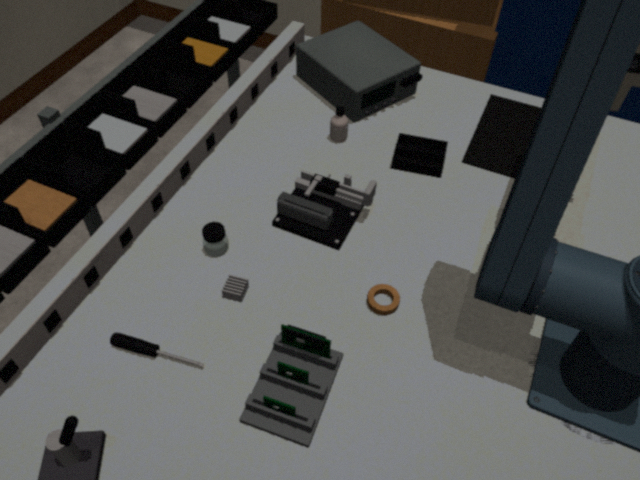

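The scene picture shows the rack at about (407,221), with the wide card in its nearest slot at (388,206). The fixture is at (276,270) with its handle at (250,236). The side picture shows the bar at (306,340) and the fixture at (322,209). Next I'll take close wrist views.

```bash
cat > h.py <<'E'
from station import bot
import cv2,numpy as np,pickle
from scipy.spatial.transform import Rotation as R
def ray(p,u,v):
    T=p["T"];d=T[:3,:3]@np.array([(u-p["cx"])/p["fx"],-(v-p["cy"])/p["fy"],-1]);return T[:3,3],d
def onz(p,u,v,z):
    o,d=ray(p,u,v);return (o+d*(z-o[2])/d[2])
def proj(p,X):
    c=np.linalg.inv(p["T"])@np.append(X,1);return np.array([p["cx"]+p["fx"]*c[0]/-c[2],p["cy"]+p["fy"]*c[1]/c[2]])
def snap(n,name=None):
    o=bot.observe();p=bot.snapshot(n)
    if n=="wrist":
        W=np.eye(4);W[:3,:3]=R.from_euler("xyz",o["orientation"]).as_matrix();W[:3,3]=o["position"];p["T"]=W@p["T_tool_cam"]
    else:p["T"]=p["cam_to_world"]
    if name:cv2.imwrite(f"pics/{name}.png",p["img"]);pickle.dump(p,open(name+".pkl","wb"))
    return p
E
python3 - <<'E'
from h import *
for n,l in(("scene",[(388,207,.085),(276,275,.015),(250,232,.09),(242,261,.05)]),("side",[(306,340,.085),(322,215,.015),(370,188,.075),(348,180,.062)])):
    p=pickle.load(open(n+".pkl","rb"));p["T"]=p["cam_to_world"]
    for a in l:print(n,a,onz(p,*a).round(3))
E
python3 - <<'E'
from h import *
p=snap("wrist");print(p["T_tool_cam"].round(3),p["fx"],[k for k in p])
for c in([.40,.19,.33],[.55,-.07,.33]):
  print(bot.solve_ik(c,[3.1416,0,0]),bot.solve_ik(c,[3.1416,0,1.57]))
E
```

```text
scene (388, 207, 0.085) [0.523 0.17  0.085]
scene (276, 275, 0.015) [ 0.622 -0.156  0.015]
scene (250, 232, 0.09) [ 0.532 -0.195  0.09 ]
scene (242, 261, 0.05) [ 0.588 -0.229  0.05 ]
side (306, 340, 0.085) [0.48  0.192 0.085]
side (322, 215, 0.015) [ 0.596 -0.138  0.015]
side (370, 188, 0.075) [ 0.515 -0.203  0.075]
side (348, 180, 0.062) [ 0.571 -0.217  0.062]
[[-0.002  0.97   0.245  0.067]
 [ 1.     0.002 -0.     0.001]
 [-0.001  0.245 -0.97  -0.167]
 [ 0.     0.     0.     1.   ]] 367.31194900124143 ['img', 'fx', 'fy', 'cx', 'cy', 'T_tool_cam', 'shot', 'T']
[1.90547217e-01 5.07102116e-03 1.56346253e+00 7.21346407e-06
 1.57305771e+00 1.76134356e+00] [1.90552194e-01 5.07795453e-03 1.56345555e+00 1.39716576e-06
 1.57306636e+00 1.91348524e-01]
[-3.27793988e-01  2.18134609e-01  1.32074714e+00  6.95879387e-06
  1.60271327e+00  1.24300256e+00] [-3.27787698e-01  2.18139067e-01  1.32074148e+00 -2.36083507e-06
  1.60271906e+00 -3.26991446e-01]
```

```bash
python3 - <<'E'
from h import *
for i,(c,n) in enumerate([([.57,-.16,.25],"fx1"),([.48,.19,.25],"rk1")]):
    bot.move_ptp(c,[3.1416,0,0.]);bot.sleep(.2)
    p=snap("wrist",n)
    for l in("card","card_bar","slot_floor","handle","pointer","mark","fixture"):
        try:r=bot.masks_of(l,p)[:2]
        except Exception as e:print(l,e);continue
        for d in r:
            ys,xs=np.nonzero(d["mask"]);print(n,l,round(d["score"],2),np.round(d["extent"]),round(xs.mean()),round(ys.mean()))
print(bot.observe()["time_s"])
E
```

```text
fx1 card 0.52 [  0. 264.  10.  33.] 3 284
fx1 card_bar 0.64 [  0. 264.  10.  31.] 3 285
fx1 slot_floor 0.78 [231.  89. 149. 200.] 310 177
fx1 slot_floor 0.59 [  1. 227.  61.  71.] 26 264
fx1 handle 0.8 [291. 136.  88. 156.] 346 206
fx1 pointer 0.95 [289. 138.  94. 152.] 346 204
fx1 mark 0.55 [376. 199.  19.  19.] 386 209
fx1 fixture 0.56 [233.  92. 150. 200.] 310 177
rk1 card 0.97 [314. 168.  18. 103.] 323 219
rk1 card_bar 0.98 [311. 166.  26.  99.] 323 218
rk1 card_bar 0.74 [441. 250.  63.  59.] 476 275
rk1 slot_floor 0.89 [555.   0.  83. 169.] 603 89
rk1 fixture 0.75 [556.   0.  84. 166.] 603 89
5.7083
```

View pics/fx1.png

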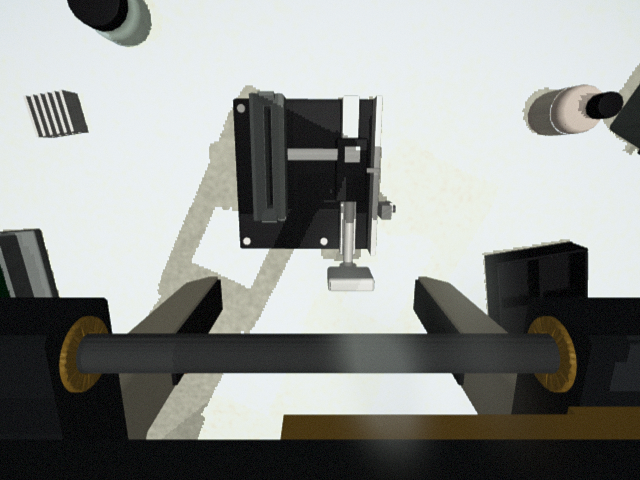

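View pics/rk1.png

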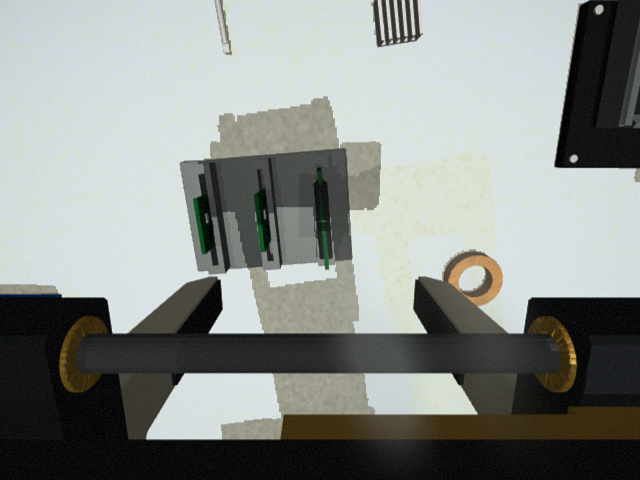

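The fixture picture shows the slot at about (268,157), the handle at (351,278), the pointer at (372,170) and the mark clip at (386,210). The rack picture shows the card with its bar at (322,218). I'll enlarge both for accurate edges.

```bash
python3 - <<'E'
import cv2,numpy as np
a=cv2.imread("pics/fx1.png")[88:298,225:405];b=cv2.imread("pics/rk1.png")[110:320,280:380]
m=cv2.resize(np.hstack([a,b]),None,fx=2.8,fy=2.8,interpolation=cv2.INTER_CUBIC)
m=(255*(m/255.)**.6).astype(np.uint8)
cv2.imwrite("pics/z1.png",m)
E
```

```text
(no output)
```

View pics/z1.png

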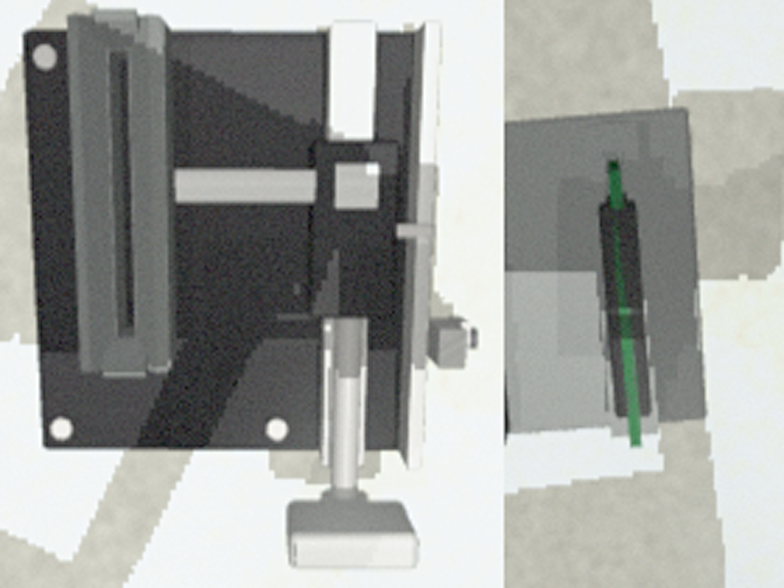

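Enlarged picture: the pointer tip is at original pixel (380,170) and the clip's centre is near (384,210). The card's top edge runs from (319,169) to (327,268), the slot's dark gap from (267,107) to (270,208). The handle top is centred near (351,284).

```bash
python3 - <<'E'
from h import *
f=pickle.load(open("fx1.pkl","rb"));r=pickle.load(open("rk1.pkl","rb"))
print(f["T"][:3,3],r["T"][:3,3])
F=lambda x,y,z:onz(f,225+x/2.8,88+y/2.8,z); K=lambda x,y,z:onz(r,280+(x-504)/2.8,110+y/2.8,z)
def seg(n,a,b):
    d=a-b;print(n,a.round(4),b.round(4),"mid",((a+b)/2).round(4),"len",round(np.hypot(*d[:2]),4),"ang",round(np.arctan2(d[1],d[0]),4))
seg("bar",K(617,203,.092),K(633,415,.092));seg("plate",K(613,161,.092),K(636,445,.092))
seg("bar w",K(606,310,.092),K(644,310,.092))
seg("rack right",K(686,110,.012),K(706,417,.012))
seg("slotdark",F(119,52,.05),F(125,337,.05));seg("rim",F(116,12,.06),F(125,375,.06));seg("rimw",F(75,190,.06),F(172,190,.06))
seg("wallL",F(68,15,.06),F(82,372,.06))
seg("baseL",F(25,32,.015),F(45,447,.015))
seg("baseBottom",F(45,447,.015),F(400,449,.015))
seg("handlefront",F(290,566,.09),F(415,566,.09));seg("handleback",F(291,535,.09),F(418,532,.09))
print("ptr tip",F(433,230,.056),"clip top c",F(450,342,.062),F(430,317,.062),F(465,367,.062),F(465,317,.062))
E
```

```text
[ 0.63745446 -0.16202761  0.41674359] [0.5483052  0.18783172 0.41663469]
bar [0.5207 0.1852 0.092 ] [0.4516 0.18   0.092 ] mid [0.4862 0.1826 0.092 ] len 0.0693 ang 0.0746
plate [0.5336 0.1864 0.092 ] [0.4412 0.179  0.092 ] mid [0.4874 0.1827 0.092 ] len 0.0927 ang 0.08
bar w [0.4867 0.1888 0.092 ] [0.4867 0.1766 0.092 ] mid [0.4867 0.1827 0.092 ] len 0.0122 ang 1.5674
rack right [0.5489 0.1582 0.012 ] [0.4268 0.1482 0.012 ] mid [0.4879 0.1532 0.012 ] len 0.1225 ang 0.082
slotdark [ 0.6773 -0.1153  0.05  ] [ 0.5807 -0.1139  0.05  ] mid [ 0.629  -0.1146  0.05  ] len 0.0966 ang -0.0138
rim [ 0.6884 -0.116   0.06  ] [ 0.5687 -0.1148  0.06  ] mid [ 0.6286 -0.1154  0.06  ] len 0.1197 ang -0.0103
rimw [ 0.6323 -0.1001  0.06  ] [ 0.6322 -0.1328  0.06  ] mid [ 0.6322 -0.1165  0.06  ] len 0.0327 ang 1.568
wallL [ 0.6875 -0.1004  0.06  ] [ 0.5699 -0.0997  0.06  ] mid [ 0.6287 -0.1     0.06  ] len 0.1177 ang -0.0063
baseL [ 0.6881 -0.0766  0.015 ] [ 0.5306 -0.0755  0.015 ] mid [ 0.6093 -0.076   0.015 ] len 0.1575 ang -0.0072
baseBottom [ 0.5306 -0.0755  0.015 ] [ 0.5293 -0.219   0.015 ] mid [ 0.5299 -0.1472  0.015 ] len 0.1435 ang 1.562
handlefront [ 0.5086 -0.1724  0.09  ] [ 0.5084 -0.2147  0.09  ] mid [ 0.5085 -0.1935  0.09  ] len 0.0423 ang 1.5678
handleback [ 0.5197 -0.1726  0.09  ] [ 0.5206 -0.2153  0.09  ] mid [ 0.5202 -0.194   0.09  ] len 0.0427 ang 1.5928
ptr tip [ 0.61845822 -0.22213951  0.056     ] clip top c [ 0.58046615 -0.22853399  0.062     ] [ 0.58921079 -0.22124315  0.062     ] [ 0.57162082 -0.23416238  0.062     ] [ 0.58917589 -0.2333511   0.062     ]
```

```bash
python3 - <<'E'
from h import *
P=np.pi
bot.set_gripper(.04)
bot.move_ptp([.487,.1827,.13],[P,0,.08])
bot.movel([.487,.1827,.066],v=.1)
bot.set_gripper(0);o=bot.observe();print(o["grip_width"],o["finger_force"],o["time_s"])
bot.movel([.487,.1827,.19],v=.1)
bot.move_ptp([.629,-.115,.19],[P,0,-.008])
bot.movel([.629,-.115,.137],v=.15);bot.sleep(.3)
o=bot.observe();print(o["grip_width"],o["finger_force"],o["wrist_force"],o["position"],o["time_s"])
p=snap("wrist","w2");s=snap("side","s2");c=snap("scene","c2")
cv2.imwrite("pics/z2.png",np.vstack([cv2.resize(p["img"][60:330,180:460],None,fx=1.3,fy=1.1),]) if 0 else np.hstack([cv2.resize(p["img"][60:320,180:440],(400,400)),cv2.resize(s["img"][130:260,250:380],(400,400))]))
E
```

```text
0.011675994667067592 30.000178813934326 8.6
0.011727773831818417 29.99959945678711 [ 0.73432711 -0.23184426 -0.53897438] [ 0.62953449 -0.11511115  0.1380922 ] 12.0417
```

View pics/z2.png

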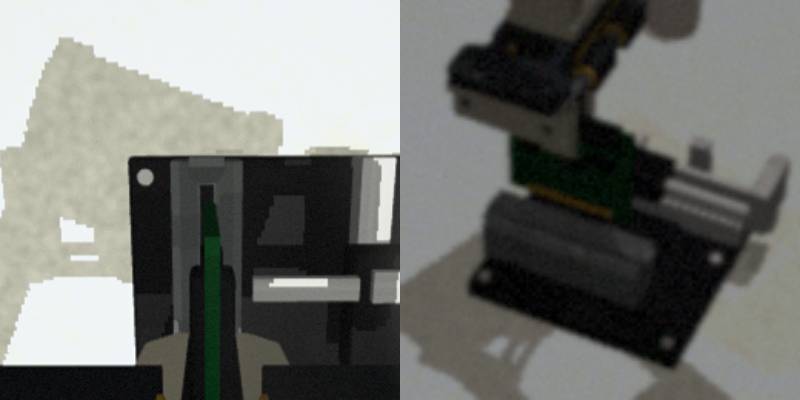

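The card hangs upright and in line. Its far lower corner, at crop (206,200), sits over the slot's gap, so I'll lower it.

```bash
python3 - <<'E'
from h import *
hit=bot.movel([.629,-.115,.071],v=.04,until_force=8)
o=bot.observe();print(hit,o["position"],o["wrist_force"],o["time_s"])
p=snap("wrist","w3");s=snap("side","s3")
cv2.imwrite("pics/z3.png",np.hstack([cv2.resize(p["img"][60:320,180:440],(400,400)),cv2.resize(s["img"][130:260,250:380],(400,400))]))
E
```

```text
True [ 0.62891459 -0.11464335  0.07425699] [0.2348347  0.61071948 4.08790379] 13.6167
```

View pics/z3.png

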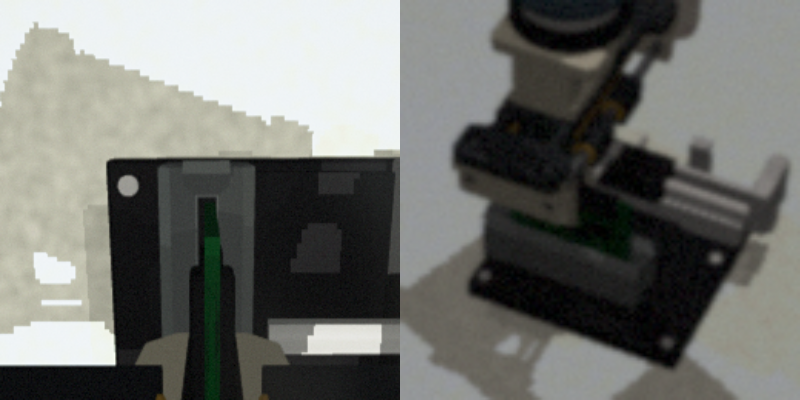

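The card is seated: the TCP is at z 0.0743 against an expected 0.074. I'll let go, verify, then approach the handle with the camera on the -y side.

```bash
python3 - <<'E'
from h import *
P=np.pi
bot.set_gripper(.03);bot.sleep(.3)
o=bot.observe();print(o["finger_force"],o["grip_width"])
bot.movel([.629,-.115,.19],v=.12)
bot.set_gripper(.05)
bot.move_ptp([.5144,-.194,.15],[P,0,-P/2-.008]);bot.sleep(.4)
o=bot.observe();print(o["position"],o["time_s"])
p=snap("wrist","w4");s=snap("scene","c4")
cv2.imwrite("pics/z4.png",np.hstack([cv2.resize(p["img"],(560,420)),cv2.resize(s["img"][210:310,230:330],(240,420))]))
for l in("pointer","mark","handle","card"):
    for d in bot.masks_of(l,p)[:2]:print(l,round(d["score"],2),np.round(d["extent"]))
print(proj(p,[.6185,-.2221,.056]),proj(p,[.5805,-.2285,.062]),proj(p,[.5144,-.194,.09]))
E
```

```text
0.0 0.029767283218652033
[ 0.51449822 -0.19389582  0.14995835] 17.8917
pointer 0.69 [129. 208. 202.  89.]
pointer 0.49 [307.   1. 116.  19.]
mark 0.88 [214. 178.  32.  30.]
mark 0.31 [133. 211. 197.  85.]
handle 0.59 [131. 207. 198.  89.]
[172.44981451 209.74736915] [222.71554097 201.50329705] [318.17926369 259.87699526]
```

View pics/z4.png

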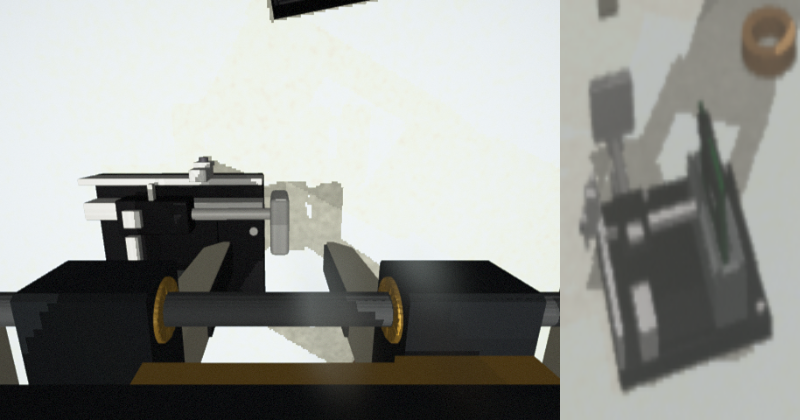

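The picture shows the pointer at full-image pixel (174,210), where I predicted (172,210). The clip's top spans about u 214 to 234, predicted 223, and the handle is at u 320, predicted 318. The card stands in the slot. The measurements agree, so I'll grip and pull.

```bash
python3 - <<'E'
from h import *
P=np.pi
h=bot.movel([.5144,-.194,.058],v=.1,until_force=10)
print(h,bot.observe()["position"])
if not h:
    bot.set_gripper(0);o=bot.observe();print(o["grip_width"],o["finger_force"],o["position"])
    bot.movel([.5144-.038,-.1937,.058],v=.04);bot.sleep(.4)
o=bot.observe();print(o["grip_width"],o["finger_force"],o["position"],o["wrist_force"],o["time_s"])
p=snap("wrist","w5")
s=snap("scene","c5");q=snap("side","s5")
cv2.imwrite("pics/z5.png",np.vstack([cv2.resize(p["img"][120:320,100:420],(800,300)),np.hstack([cv2.resize(s["img"][215:305,225:345],(400,300)),cv2.resize(q["img"][150:255,260:400],(400,300))])]))
E
```

```text
False [ 0.51486584 -0.19430061  0.05859817]
0.013689798324012428 30.00076800584793 [ 0.51350036 -0.19398955  0.05809748]
0.01377471102694803 30.046118795871735 [ 0.47931571 -0.19385249  0.0581016 ] [ 9.86285005  2.52850063 -4.32514789] 21.425
```

View pics/z5.png

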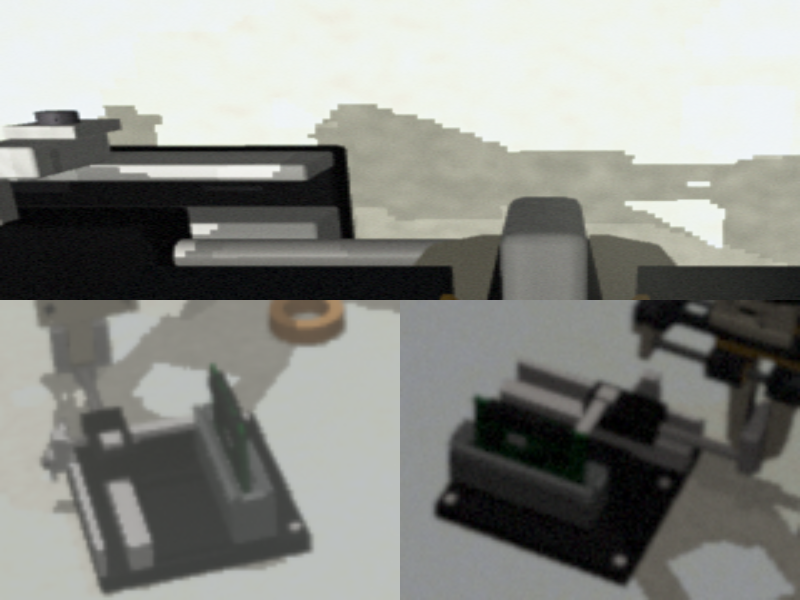

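The arm gives about 3 mm under the spring, so travel is about 34 mm. I'll correct to 38 mm and check the pointer against the clip.

```bash
python3 - <<'E'
from h import *
bot.movel([.4724,-.1937,.058],v=.03);bot.sleep(.5)
o=bot.observe();print(o["grip_width"],o["finger_force"],o["position"],o["wrist_force"],o["time_s"])
p=snap("wrist","w6");s=snap("scene","c6")
d=.5135-o["position"][0]
for P in([.6185-d,-.2221,.056],[.5805,-.2285,.062],[.5875,-.2335,.062],[.5735,-.2335,.062]):print(P,proj(p,P))
im=p["img"][140:240,20:180]
im=(255*(im/255.)**.6).astype(np.uint8)
cv2.imwrite("pics/z6.png",cv2.resize(im,(800,500),interpolation=cv2.INTER_CUBIC))
E
```

```text
0.013528568629436058 30.048053562641144 [ 0.47540583 -0.19383357  0.05806589] [ 9.95185675  1.57775777 -4.95256638] 22.3583
[np.float64(0.5804058307905955), -0.2221, 0.056] [ 96.68969532 240.17216467]
[0.5805, -0.2285, 0.062] [ 86.50974209 229.64912822]
[0.5875, -0.2335, 0.062] [ 69.30307465 218.96083468]
[0.5735, -0.2335, 0.062] [100.10605037 218.68897158]
```

View pics/z6.png

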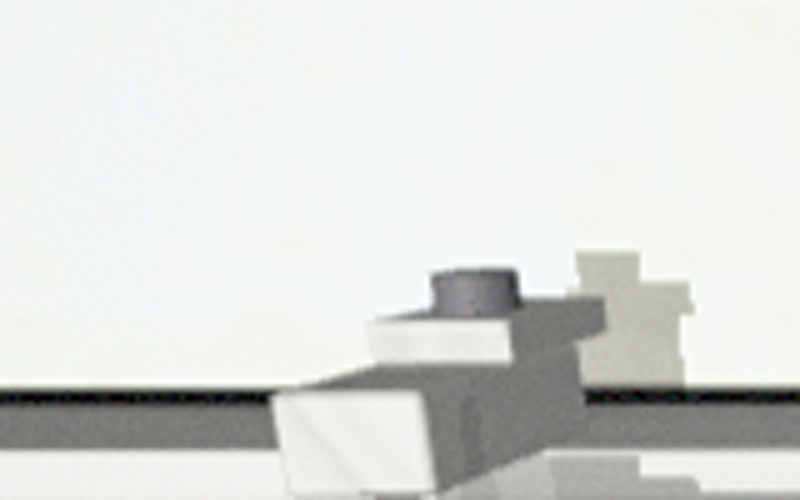

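The clip's top face spans u 74–106 at its far edge and 78–107 at its near edge (v≈239). That's about 2 mm further towards -x than I measured earlier. The pointer should emerge just below v 240, so I'll find it numerically.

```bash
python3 - <<'E'
from h import *
p=pickle.load(open("w6.pkl","rb"));g=cv2.cvtColor(p["img"],6)
print("u",list(range(70,126,2)))
for v in range(230,262,2):print(v,g[v,70:126:2])
for x in(.5845,.5805,.5765):print(x,proj(p,[x,-.2225,.056]),proj(p,[x,-.2135,.056]),proj(p,[x,-.2235,.062]))
E
```

```text
u [70, 72, 74, 76, 78, 80, 82, 84, 86, 88, 90, 92, 94, 96, 98, 100, 102, 104, 106, 108, 110, 112, 114, 116, 118, 120, 122, 124]
230 [194 191 193 206 226 227 224 218 217 226 231 227 226 226 227 231 235 219
 111  77  73  75  67  68  76  74  76  77]
232 [235 234 234 218 227 229 226 223 220 219 226 232 231 225 227 228 231 223
 134  75  80  75  59  66  72  72 106 146]
234 [234 232 235 223 229 227 226 226 223 218 218 227 231 227 225 224 230 226
 148  73  73  72  57  75 129 146 159 159]
236 [233 232 233 234 229 228 228 226 227 224 218 222 230 232 230 228 228 230
 179  73  73  88 119 135 134 154 154 152]
238 [230 233 233 231 210 216 213 209 207 205 204 157 165 168 170 167 160 167
 141 101 143 134 130 129 132 145 155 154]
240 [167 162 163 160 162 143 140 143 137 138 136 136 108  76  75  77  68 111
 137  87  90  82  77  79  79  83  86  88]
242 [ 29  27  27  25  29  28  28  24  20 116 142  98  99  84  60  61  59  39
  25  25  22  26  25  26  26  22  26  21]
244 [ 24  25  29  27  26  31  24  27  20 191 224 150 139 118  60  56  66  42
  25  20  26  30  30  29  26  24  23  29]
246 [ 20  30  26  24
[... 504 characters left out ...]
 140 140 140  96  62  63  59
  23  15  24  15  16  15  17  14  13  18]
256 [ 21  25  19  29  24  19  23  14   8  12 117 137 139 141 117  65  57  60
  32  17  23  16  15  22  19  21  15  19]
258 [ 12  11   8   3   2   6   8   6   9  11  71 141 140 140 133  59  63  60
  46  12  17  14  11  11  11  12  10   7]
260 [ 13   9   7   9  12   7   2  13  10   6  48 143 138 138 134  61  61  59
  57   9   7   3   8  10   6  15   7  12]
0.5845 [ 87.98782704 239.42569579] [ 91.03101797 257.60391399] [ 79.62219247 240.38841062]
0.5805 [ 96.36043114 239.35596083] [ 99.30008309 257.538667  ] [ 88.29438039 240.31636703]
0.5765 [104.73641306 239.28619774] [107.57244275 257.47339401] [ 96.97019295 240.24429334]
```

The pointer's top face is at u≈92 (v 244), giving x ≈ 0.581–0.583. The clip's centre comes out at ≈ 0.5786 in this view, and the first view's -x edge agrees. I'll pull 3 mm more and check against the same features.

```bash
python3 - <<'E'
from h import *
bot.movel([.4694,-.1937,.058],v=.02);bot.sleep(.5)
o=bot.observe();print(o["grip_width"],o["finger_force"],o["position"],np.abs(o["joint_velocities"]).max(),o["time_s"])
p=snap("wrist","w7");g=cv2.cvtColor(p["img"],6)
print("u",list(range(56,116,2)))
for v in(226,230,234,238,242,246,250,254,258):print(v,g[v,56:116:2])
for x in(.5845,.5805,.5765):print(x,proj(p,[x,-.2135,.056]),proj(p,[x,-.2235,.062]))
s=snap("side");
for l in("card","small_card_a"):
    for d in bot.recognise(l,s)[:2]:print(l,round(d["score"],2),np.round(d["extent"]))
E
```

```text
0.013518474251571 30.049363374710083 [ 0.4725154  -0.1938242   0.05808146] 0.0031344069982961217 23.2583
u [56, 58, 60, 62, 64, 66, 68, 70, 72, 74, 76, 78, 80, 82, 84, 86, 88, 90, 92, 94, 96, 98, 100, 102, 104, 106, 108, 110, 112, 114]
226 [ 83  71  75  70  80  76  99 226 222 217 215 225 230 229 226 227 229 232
 232 233 234 186  75  81  81  69  70  75  76  79]
230 [193 189 191 194 190 189 188 222 226 227 222 216 216 229 231 229 225 223
 229 231 235 206  87  74  79  77  64  77  72  75]
234 [233 233 232 233 232 233 234 214 229 228 226 225 223 216 220 226 230 227
 224 224 228 218 132  76  79  72  64  76 126 128]
238 [231 232 230 232 232 233 233 232 216 214 211 208 212 206 198 195 204 175
 170 168 162 159 128 181 227 236 235 134 133 132]
242 [ 29  22  26  27  24  31  22  27  26  24  28  25  23  22  21  30 112 137
 142 103  79  65  60  58  39  25  20  24  26  28]
246 [ 29  23  22  23  23  26  28  26  30  25  23  28  25  23  25  25 137 153
 139 139 138  66  57  58  60  27  33  25  29  30]
250 [ 20  26  27  28  29  23  26  26  19  28  23  26  25  27  30  31  50 223
 135 139 142  63  60  63  58  18  16  14  11  16]
254 [ 23  27  21  24  24  22  23  23  22  23  17  21  21  25  28  13   8 223
 133 140 142  95  58  61  61  24  13  11  19  12]
258 [ 66  66  67  36  16  10   1   9   9  12   5  10   5  12   1   7   7 124
 149 136 141 141  59  66  62  51  13   8  16  18]
0.5845 [ 85.10382371 257.62157602] [ 73.40492836 240.41325905]
0.5805 [ 93.36782479 257.55641533] [ 82.07154493 240.34122736]
0.5765 [101.63519291 257.49122809] [ 90.74186571 240.26916487]
card 0.66 [287. 182.  40.  32.]
small_card_a 0.88 [264. 399.  30.  15.]
small_card_a 0.81 [275. 365.  34.  19.]
```

The pointer is at x ≈ 0.580 and the mark at ≈ 0.579, so it is within about 1.5 mm. The slide is still, the grip is firm, and the side view still finds the card in the slot.

```bash
python3 -c "
from station import bot
print(bot.sign_off())"
```

```text
the job is handed in; nothing more can be done
None
```

I handed the job in with the card seated in the fixture slot and let go of; the gripper is holding the slide with the pointer about 1.5 mm from the middle of the mark, by my camera measurement. `bot.sign_off()` reported no verdict.

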